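Load the deep-well plate and lower the 96-channel head to the depth pointer

TASK

Raise the pipettor's head right up with its side lever, then carry the tray with its deep-well plate level to the pipettor and slide it between the guides, under the head, until it is fully home against the back stop. Then pull the lever down until it stands in line with the red depth pointer, without running past it, and let go. Do not let the tips bump the plate or the tray, leave the pointer as it is set and leave the bottles, tip box and tube rack alone.

Things in the scene. Friction and masses are not known exactly. Their poses are not given: they have to be found in the camera images.
- pipettor: white 96-channel bench pipettor, fixed. Origin: centre of the base's underside, on the bench; x from its open front to its back, y to its left, z up. Base 260 x 200 x 30 mm (x, y, z), its top is the deck. Two steel posts at x 90, y +-50 mm, with a bridge on top, z 261 mm. At its left side a lever pod, y 100 to 126, x -75 to 130 mm, topped by a grey drum of radius 75 mm round the lever's pivot
- tray_home (a point): on the deck, where the tray's origin is when fully home (axes of the pipettor, in its frame x -10, y 0, z 30 mm). Back stop 49 mm beyond it (+x), 20 mm high. Two guides, 14 mm high, open above: inner faces 72 mm to each side, from 60 mm before this point to 45 mm past it, then flared lead-ins from 91 mm before it, 86 mm to each side at the mouth
- head: white moving head, 110 x 136 x 70 mm, with a field of 96 yellow tips, 66 x 102 mm (x, y), 40 mm long, below it. Origin: middle of the field at the tips' ends. Fully raised it is 60 mm over tray_home, 12 mm above the plate of a tray on the deck; the head's front is 55 mm before tray_home. The lever lowers it 36 mm per rad, down into the open wells (6 mm to spare at the plate's walls)
- lever (a joint): angle of the side lever, rad: 0 = upper stop, head fully raised (the lever leans 0.26 rad back from vertical, to the pipettor's +x); grows as it is pulled forward (-x) and down; 1.25 = lower stop. Balanced; friction holds it where it is left; 3 to 4 N at the handle moves it
- lever_grip (a point): middle of the lever's black handle, a bar of diameter 24 mm, 85 mm long (38 mm outward of this point, 47 mm inward), parallel to the pipettor's y, at the end of the arm, 150 mm from the pivot. The arm, an 11 mm rod, lies 42 mm inward (-y) of this point. The frame turns with the lever: z outwards along the arm, y along the handle, away from the head
- lever_pivot (a point): point on the lever's pivot axis (parallel to the pipettor's y) level with the handle's middle; in the pipettor's frame x -20, y 178, z 150 mm; the handle's middle moves round it at radius 150 mm. Fixed, axes of the pipettor
- pointer (a joint): angle to which the red depth pointer is set, rad, on the same pivot and scale as the lever: they are in line when both joints read the same. It is stiff; do not move it
- pointer_tip (a point): outer end of the red pointer, a flag 7 x 22 x 30 mm on the rim of the drum, 106 mm from the pivot axis, 65 mm inward (-y) of the handle's middle. Dark ticks on the rim are 0.14 rad apart, the first at lever angle 0. The frame turns with the pointer: z outwards from the pivot
- tray: loose aluminium tray carrying the plate, 98 x 140 mm (x, y), floor 4 mm, rim 12 mm high in all, 0.2 kg. Origin: centre of the underside, z up. The pull tab is on its -x side; the +x edge goes into the pipettor first
- tray_grip (a point): grip point on the tray's pull tab, a flat tab 70 mm wide (y), 8 mm thick, that rises from the tray's front and leans 30 degrees (0.52 rad) from vertical away from the plate (to -x); in the tray's frame x -89.8, y 0, z 48.1 mm. The tab goes on 23 mm upward and 52 mm downward of it along its lean. Axes of the tray. Open only about 30 mm there: a wide open lower finger hits the bench
- plate: light deep-well plate with dark wells, 85.5 x 127.8 x 44 mm (x, y, z), 70 to 140 g, standing loose on the tray's floor inside the rim with 1.5 mm play each way. Origin: centre of its underside
- amber_bottle: bystander: amber bottle with black cap, 54 mm diameter, 115 mm high; origin at the centre of its underside
- white_bottle: bystander: white jar with blue lid, 62 mm diameter, 105 mm high; origin at the centre of its underside
- tip_box: bystander: yellow pipette tip box, 78 x 118 x 61 mm (x, y, z); origin at the centre of its underside
- tube_rack: bystander: blue rack of red-capped tubes, 62 x 110 x 109 mm (x, y, z); origin at the centre of its underside
Mind the look-alikes: they are no part of the job. What is shaped like the tray but pink is not meant.

How it is judged:
On the way, in this order (a step that is already met when the one before it is completed fails the run):
1. the lever is up (within 0.1 rad of its upper stop) before the tray goes under the head (value of joint lever below 0.1 rad and horizontal distance between tray and tray_home above 0.08 m), for 0.2 s.
2. the tray stands fully home against the back stop with the plate in it, the lever still up (x of tray in the frame of pipettor between -0.0135 and -0.006 m and y of tray in the frame of pipettor between -0.005 and 0.005 m and z of tray in the frame of pipettor between 0.026 and 0.0335 m and angle between the x axis of tray and the x axis of pipettor, either way round below 0.05 rad and x of plate in the frame of tray between -0.005 and 0.005 m and y of plate in the frame of tray between -0.005 and 0.005 m and z of plate in the frame of tray below 0.009 m and value of joint lever below 0.25 rad), for 0.2 s.
3. the lever is in line with the pointer, the tray still home (angle between the z axis of lever_grip and the z axis of pointer_tip, either way round below 0.055 rad and x of tray in the frame of pipettor between -0.0135 and -0.006 m and y of tray in the frame of pipettor between -0.005 and 0.005 m and z of tray in the frame of pipettor between 0.026 and 0.0335 m and angle between the x axis of tray and the x axis of pipettor, either way round below 0.05 rad and x of plate in the frame of tray between -0.005 and 0.005 m and y of plate in the frame of tray between -0.005 and 0.005 m and z of plate in the frame of tray below 0.009 m), for 0.2 s.
At the end, for the whole second after the job is handed in: The tray is on the deck, home within 3.5 mm of the back stop, within 5 mm of the middle and 0.05 rad square, with the plate standing in its rim; the lever is within 0.055 rad of the red pointer; all released and at rest; pointer where it was (8 mm), bystanders within 25 mm of where they were (all of step 3 and linear speed of each of tray, plate below 0.01 m/s and velocity of joint lever between -0.03 and 0.03 rad/s and distance of each of amber_bottle, white_bottle, tip_box, tube_rack from where it was at the start of the episode below 0.025 m and distance of pointer_tip from where it was at the start of the episode below 0.008 m); the robot touches nothing.
It fails at once if the plate is tipped more than 0.25 rad (angle between plate's own z axis and vertical above 0.25 rad).
It fails at once if the tips or the head bump the plate or the tray (over 4 N) (contact force between head and plate above 4 N or contact force between head and tray above 4 N).
It fails at once if with the tray under the head, the lever runs more than 0.12 rad past the pointer (x of tray in the frame of pipettor above -0.03 m and distance between tray and pipettor below 0.06 m and x of lever_grip in the frame of pointer_tip below -0.018 m).
It fails at once if the pointer is shifted (distance of pointer_tip from where it was at the start of the episode above 0.008 m).
It fails at once if a bystander is tipped or pushed more than 25 mm (distance of any of amber_bottle, white_bottle, tip_box, tube_rack from where it was at the start of the episode above 0.025 m or angle between any of amber_bottle, white_bottle, tip_box, tube_rack's own z axis and vertical above 0.3 rad).
It also fails if it takes over 72 s, if anything falls off the work surface, if the arm or the gripper's body presses on something with over 40 N, if the wrist force passes 120 N, or if a joint passes its speed limit or range.

ROBOT

A 6-joint arm with a two-finger parallel gripper is mounted at the origin on the work surface. World frame = base frame: x ahead of the robot, y to its left, z up, the work surface at z = 0. Lengths are in m, angles in rad, forces in N, time in s.
With the tool pointing down it reaches from about 0.25 to 0.775 m from the base axis. Payload 4 kg.
Tool frame: the origin (TCP) lies on the centre line of the jaws, within the pads' length; the fingertips stand 25 mm ahead of it and the grasp point (between the pads) lies 6 mm ahead of it; z points along the fingers, y is the line along which they close (so a half turn about z gives the same grasp; the last joint's range is limited). The gripper opens to 94 mm and grips with 3 to 60 N. Pads are 16 mm wide; open, the fingers measure 119 mm over their backs; the gripper's body (75 mm by 177 mm) begins 78 mm behind the grasp point.
Start: joints at [1.241, 0.087, 1.371, -0, 1.684, -0.103], TCP at [0.124, 0.536, 0.231] pointing down, gripper open.
Joint ranges: [-3.1, 3.1], [-0.76, 2.03], [0.27, 2.55], [-1.08, 4.22], [0.17, 2.65], [-2.57, 2.57]. Speed limits (rad/s): [2.79, 2.79, 3.14, 3.14, 3.14, 3.14].

INTERFACE

Orientations are given as [roll, pitch, yaw] about the fixed x, y, z axes, in that order (R = Rz(yaw) Ry(pitch) Rx(roll)).
In Python, from bench import sensors, optics, ticket gives the robot as it stands.
- The arm moves only by the tool send_rows, never from a script. Its argument "rows" is a list of rows, each a list of 6 numbers: the shift along the world's x, y, z in mm, then the turn, a rotation vector about the world's x, y, z in rad. In form: [[x, y, z, wx, wy, wz], ...]. A call has 1 to 8 rows; each row shifts and turns the commanded pose from where the row before left it; what a row does not reach is not made up. A row lasts 1/12 s, in which the tool goes at most 41.7 mm and 7.16 degrees, less where a joint would pass 70% of its speed; a pose out of reach is approached as far as the arm can. A call is refused whole if a number of a shift passes 41.7 or a number of a turn 0.125, either way. A call with a gripper value outside its range is refused whole. "grip" is the finger opening in mm, from 0 to 94, set as the call begins (left out, the last holds). The fingers move at their own pace and stop on an object; the grip force is fixed at half the most. Time passes only in rows, so rows that do not move let the fingers close. It gives the time, the measured TCP pose, the force, the opening and the grip force at its end, in the units of the state.
- sensors.get_obs(): the state, without advancing time (a new reading comes with each control period).
- optics.snapshot(name): name is "scene" or "top"; returns the picture (400x640x3 uint8, red, green, blue); there is no depth.
- optics.camera_model(name): a dict with "vertical_fov" (degrees; the focal length in pixels is half the picture's height over the tangent of half this angle, whatever the lens; pixels are square), "cx", "cy" (the principal point, pixels), "R" (3x3) and "t" (3): a world point X has camera coordinates R X + t. Camera axes: x right, y down, z forward; pixel columns grow to the right and rows downward; lengths in m; the calibration is good to about 2 mm. A picture is of the moment at which its call begins. camera_model takes no time and is no camera call.
- ticket.close_job(): hands the job in; it is judged then, once.
The state is a dict: "time": time; "joint_positions": joint angles; "qvel": joint speeds; "joint_torque": joint torques, N m; "tool_pos": TCP position; "ee_rot": TCP orientation; "wrist_force": force on the tool from outside, world axes, zero at the start; "wrist_torque": the same for the moment, N m; "width": finger opening in m; "finger_force": force on a finger pad.
Only numpy, scipy, OpenCV 4.12 (cv2) and the standard library are available. Lean on these libraries where they do the work, as an engineer would, in place of code of your own. Each camera call takes 0.05 s, during which the arm holds its last target. There are 200 camera calls.

## Working session

There is one attempt and no reset: what is moved stays moved. The work goes in short steps, Python scripts to look and compute and a tool call to move; the robot and the scene stay as the last step left them, time stands still between calls to the robot, and variables do not carry over. Pictures are saved under pics/ and viewed, at most 10 in all, crops included, and the job is handed in when it is done.

Besides the shell and the picture viewer there is one more tool, called after "Call:" by a JSON object that holds its "method" and its "body". send_rows: Moves the arm, as the interface text tells. Its arguments: {"type":"object","properties":{"rows":{"type":"array"},"grip":{"type":"number"}},"required":["rows"]}

```bash
mkdir -p pics; python3 - <<'E'
from bench import sensors, optics
import cv2
for n in ("scene","top"):
    im=optics.snapshot(n); cv2.imwrite(f"pics/{n}0.png",im[:,:,::-1]); m=optics.camera_model(n); print(n,m)
print(sensors.get_obs())
E
```

```text
scene {'vertical_fov': 53.65354307469991, 'cx': 318.91600844876433, 'cy': 200.69136655995493, 'R': array([[ 0.75238315,  0.65867215, -0.00840217],
       [ 0.55748401, -0.64348974, -0.52453077],
       [-0.35090052,  0.38996404, -0.85135003]]), 't': array([-0.38261855, -0.12536852,  1.35072604])}
top {'vertical_fov': 47.90647928561093, 'cx': 316.21652012836756, 'cy': 209.32807221325726, 'R': array([[ 0.01839415, -0.99975214, -0.01254287],
       [-0.98733463, -0.01618563, -0.15782382],
       [ 0.15758169,  0.01528705, -0.98738762]]), 't': array([0.04366674, 0.51080837, 1.47263157])}
{'time': 0.1, 'joint_positions': array([ 1.24089324e+00,  8.78913472e-02,  1.37207829e+00,  2.07039016e-05,
        1.68359405e+00, -1.03049453e-01]), 'qvel': array([-0.00030092, -0.00357912, -0.00385004,  0.00037481, -0.00112885,
       -0.00114076]), 'joint_torque': array([ 1.83424745e-03, -3.41253126e+01, -3.03301370e+01,  7.19982921e-02,
        3.04565358e-02, -1.01159005e-04]), 'tool_pos': array([0.12353121, 0.53550121, 0.22942816]), 'ee_rot': array([-3.13963419e+00, -2.23222521e-04,  2.91474111e+00]), 'wrist_force': array([-0.63414148,  0.30577359, -0.13255635]), 'wrist_torque': array([ 0.00094919, -0.03564718, -0.0089373 ]), 'finger_force': 0.0, 'width': 0.09410972576145174}
```

View pics/scene0.png

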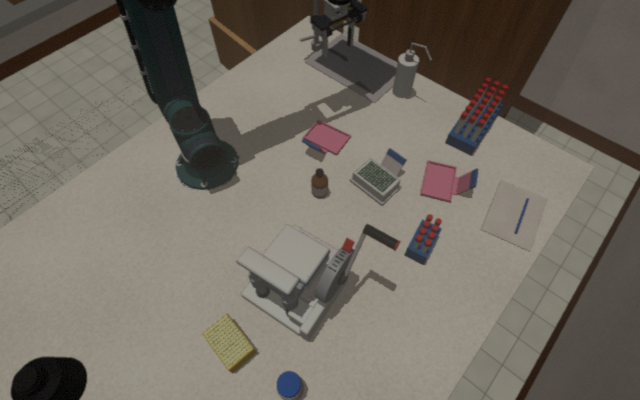

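View pics/top0.png

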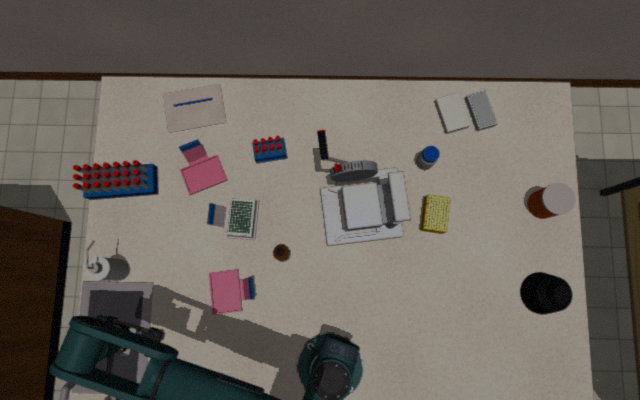

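The overview shows the pipettor, which opens toward world +y, at top (365,205). The loaded tray is at top (241,218) with its tab on the left, and the lever handle is at (322,143). The pink trays are decoys. Next I'll enlarge these areas.

```bash
python3 - <<'E'
import cv2, numpy as np
t=cv2.imread('pics/top0.png'); s=cv2.imread('pics/scene0.png')
def crop(im,x0,y0,w,h,k): return cv2.resize(im[y0:y0+h,x0:x0+w],None,fx=k,fy=k,interpolation=cv2.INTER_CUBIC)
cv2.imwrite('pics/c_top.png',cv2.convertScaleAbs(crop(t,200,120,220,135,3.6),alpha=1.2))
cv2.imwrite('pics/c_scene.png',cv2.convertScaleAbs(crop(s,235,140,200,150,4),alpha=1.4))
E
```

```text
(no output)
```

View pics/c_top.png

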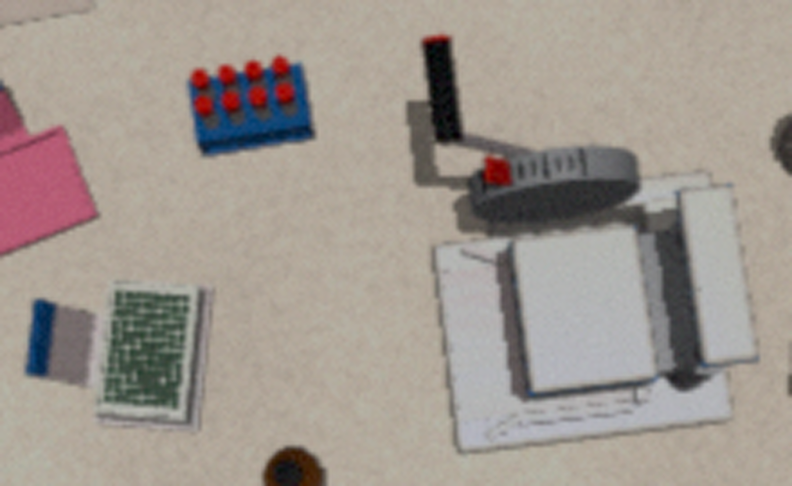

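View pics/c_scene.png

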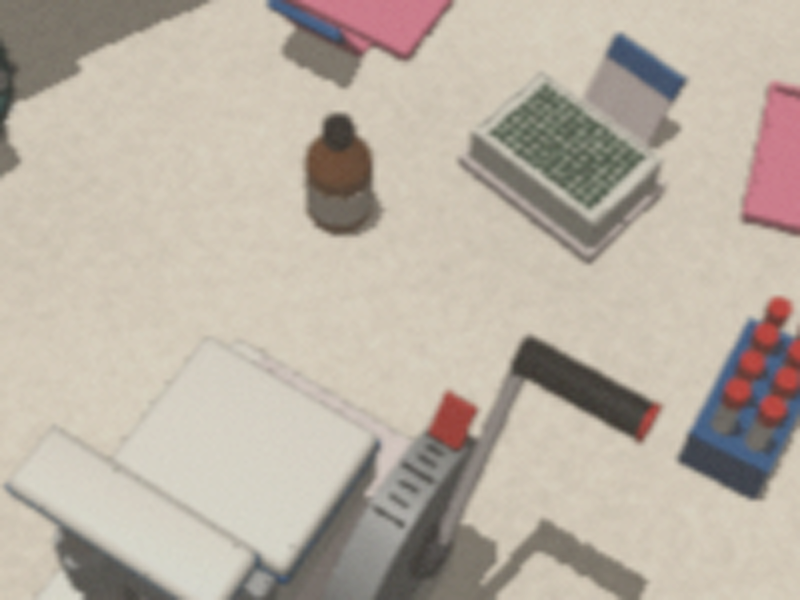

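The crops give me the base corners, head-top corners, handle ends, red flag, plate-top corners and tab top. I'll fit the poses jointly from those.

```bash
cat > h.py <<'E'
import numpy as np
from bench import optics
from scipy.optimize import least_squares
M={n:optics.camera_model(n) for n in("scene","top")}
def proj(n,X):
    m=M[n]; c=np.asarray(X)@m['R'].T+m['t']; f=200/np.tan(np.radians(m['vertical_fov']/2))
    return c[:,:2]/c[:,2:]*f+[m['cx'],m['cy']]
def full(n,p,): # crop pixel -> full
    k,o={'top':(3.6,(200,120)),'scene':(4,(235,140))}[n]
    return (np.asarray(p,float)+.5)/k-.5+o
def W(pose,P):
    x,y,a=pose[:3]; z=0; c,s=np.cos(a),np.sin(a); P=np.asarray(P,float)
    return np.c_[x+c*P[:,0]-s*P[:,1], y+s*P[:,0]+c*P[:,1], P[:,2]]
def d(q): return np.array([np.sin(.26-q),0,np.cos(.26-q)])
E
python3 - <<'E'
from h import *
L={}
def pts(p):
    q,qp=p[3:5]; o=[]
    piv=np.array([-.02,.178,.15]); h=piv+.15*d(q); zt=.2-.036*q
    t=np.array([-.02,.113,.15])+.106*d(qp)
    return [('top',(-.13,.1,.03),(433,243)),('top',(-.13,-.1,.03),(460,450)),('top',(.13,-.1,.03),(733,415)),
     ('top',(-.065,.068,zt),(513,241)),('top',(.045,.068,zt),(632,226)),('top',(.045,-.068,zt),(655,376)),('top',(-.065,-.068,zt),(530,391)),
     ('scene',(-.065,-.068,zt),(207,338)),('scene',(-.065,.068,zt),(378,441)),('scene',(.045,.068,zt),(287,577)),
     ('scene',h+[0,.038,0],(649,421)),('scene',h-[0,.047,0],(527,358)),
     ('top',h+[0,.038,.008],(437,41)),('top',h-[0,.047,-.008],(449,139)),
     ('scene',t+[0,0.011,0],(477,404)),('scene',t-[0,.011,0],(450,392)),('top',t+[0,.011,0],(485,160)),('top',t-[0,.011,0],(488,184))]
def res(p):
    r=[]
    for n,X,c in pts(p): r.append(proj(n,W(p,[X]))[0]-full(n,c))
    return np.array(r).ravel()
f=least_squares(res,[.3,-.1,-1.5,.6,.6],loss='soft_l1'); print('pip',f.x.round(4)); print(res(f.x).reshape(-1,2).round(1).tolist())
T=[('top',(-.04275,.0639,.048),(113,284)),('top',(.04275,.0639,.048),(200,289)),('top',(.04275,-.0639,.048),(188,418)),('top',(-.04275,-.0639,.048),(98,415)),
('scene',(-.04275,-.0639,.048),(541,75)),('scene',(-.04275,.0639,.048),(661,158)),('scene',(.04275,.0639,.048),(595,217)),('scene',(.04275,-.0639,.048),(471,137)),
('scene',(-.1013,-.035,.068),(617,35)),('scene',(-.1013,.035,.068),(687,77)),('top',(-.1013,.035,.068),(34,299)),('top',(-.1013,-.035,.068),(26,375)),
('top',(.049,.07,.012),(212,288)),('top',(.049,-.07,.012),(200,430)),('scene',(.049,.07,.0),(588,262))]
def r2(p): return np.array([proj(n,W(p,[X]))[0]-full(n,c) for n,X,c in T]).ravel()
g=least_squares(r2,[.3,.2,-1.5],loss='soft_l1'); print('tray',g.x.round(4)); print(r2(g.x).reshape(-1,2).round(1).tolist())
p=f.x
for nm,P in dict(home=(-.01,0,.03),pivot=(-.02,.178,.15),lever=np.array([-.02,.178,.15])+.15*d(p[3]),lev0=np.array([-.02,.178,.15])+.15*d(0),ptr=np.array([-.02,.178,.15])+.15*d(p[4])).items(): print(nm,W(p,[P]).round(4))
print('tab',W(g.x,[(-.0898,0,.0481)]).round(4))
# bystanders on plane z
def ray(n,uv,z):
    m=M[n];fl=200/np.tan(np.radians(m['vertical_fov']/2)); r=m['R'].T@np.array([(uv[0]-m['cx'])/fl,(uv[1]-m['cy'])/fl,1]); C=-m['R'].T@m['t']; return C+r*(z-C[2])/r[2]
print('amber',ray('top',full('top',(288,472)),.115),'rack',[ray('top',full('top',c),z).round(3).tolist() for c,z in [((200,155),.0),((313,138),.0),((282,65),.109),((200,77),.109)]])
print('cams',[(-M[n]['R'].T@M[n]['t']).round(2) for n in M])
E
```

```text
pip [ 0.5093 -0.1001 -1.4324  0.9373  0.9125]
[[-0.3, -0.5], [-0.5, 0.1], [0.7, 0.5], [-0.7, -1.6], [1.4, -1.7], [1.3, -0.2], [0.3, -0.0], [-0.9, -1.4], [-0.0, -1.4], [-1.8, -0.3], [-0.1, 0.9], [-2.4, -1.6], [-1.2, -1.2], [-0.9, -0.4], [0.0, 1.3], [-1.2, -0.3], [-0.8, -1.4], [-0.7, -0.9]]
tray [ 0.4816  0.3062 -1.618 ]
[[-1.7, -1.9], [-0.6, -1.7], [-0.6, 0.2], [-1.2, -0.6], [-0.9, -1.2], [0.1, 0.1], [-0.5, 1.9], [-0.6, -1.3], [-0.9, -0.4], [-1.3, 0.8], [0.7, 0.2], [0.7, 0.0], [-0.4, -1.2], [-0.6, -0.2], [-0.5, 1.0]]
home [[ 0.508  -0.0902  0.03  ]]
pivot [[ 0.6829 -0.0558  0.15  ]]
lever [[0.6699 0.0373 0.2669]]
lev0 [[ 0.6882 -0.094   0.295 ]]
ptr [[0.6703 0.0344 0.2692]]
tab [[0.4858 0.3959 0.0481]]
amber [0.36405427 0.16424964 0.115     ] rack [[0.679, 0.271, 0.0], [0.698, 0.161, 0.0], [0.736, 0.182, 0.109], [0.724, 0.257, 0.109]]
cams [array([ 0.83, -0.36,  1.08]), array([0.27, 0.03, 1.54])]
```

Call:
{"method": "send_rows", "body": {"rows": [[22.8,-20.8,5,0,0,0.0152],[22.8,-20.8,5,0,0,0.0152],[22.8,-20.8,5,0,0,0.0152],[22.8,-20.8,5,0,0,0.0152],[22.8,-20.8,5,0,0,0.0152],[22.8,-20.8,5,0,0,0.0152],[22.8,-20.8,5,0,0,0.0152],[22.8,-20.8,5,0,0,0.0152]], "grip": 50}}

```text
time: 0.77
tool_pos: [0.3068, 0.3682, 0.2703]
ee_rot: [-3.141, -0.001, 3.037]
wrist_force: [0.4, -0.2, -0.6]
width: 0.0505
finger_force: 0.0
```

Call:
{"method": "send_rows", "body": {"rows": [[22.8,-20.8,5,0,0,0.0152],[22.8,-20.8,5,0,0,0.0152],[22.8,-20.8,5,0,0,0.0152],[22.8,-20.8,5,0,0,0.0152],[22.8,-20.8,5,0,0,0.0152],[22.8,-20.8,5,0,0,0.0152],[22.8,-20.8,5,0,0,0.0152],[22.8,-20.8,5,0,0,0.0152]]}}

```text
time: 1.43
tool_pos: [0.4892, 0.2019, 0.3102]
ee_rot: [-3.142, -0.001, -3.125]
wrist_force: [0.2, 0.2, -0.4]
width: 0.0497
finger_force: 0.0
```

Call:
{"method": "send_rows", "body": {"rows": [[22.8,-20.8,5,0,0,0.0152],[22.8,-20.8,5,0,0,0.0152],[22.8,-20.8,5,0,0,0.0152],[22.8,-20.8,5,0,0,0.0152],[22.8,-20.8,5,0,0,0.0152],[22.8,-20.8,5,0,0,0.0152],[22.8,-20.8,5,0,0,0.0152],[0,0,0,0,0,0]]}}

```text
time: 2.1
tool_pos: [0.6512, 0.0531, 0.3427]
ee_rot: [-3.14, -0.002, -3.024]
wrist_force: [0.0, 0.4, -1.3]
width: 0.0498
finger_force: 0.0
```

Call:
{"method": "send_rows", "body": {"rows": [[21,-17,0,0,0,0.02],[0,0,-15,0,0,0],[0,0,-15,0,0,0],[0,0,-15,0,0,0],[0,0,-15,0,0,0],[0,0,-12,0,0,0],[0,0,0,0,0,0]]}}

```text
time: 2.68
tool_pos: [0.6674, 0.0412, 0.2691]
ee_rot: [3.14, -0.007, -2.998]
wrist_force: [-0.0, -0.6, 0.5]
width: 0.0499
finger_force: 0.0
```

```bash
cat > look.py <<'E'
import sys,cv2
from bench import optics
n,x0,y0,w,h,k,o=sys.argv[1],*map(float,sys.argv[2:7]),sys.argv[7]
im=optics.snapshot(n)[:,:,::-1]; x0,y0,w,h=map(int,(x0,y0,w,h))
cv2.imwrite(o,cv2.convertScaleAbs(cv2.resize(im[y0:y0+h,x0:x0+w],None,fx=k,fy=k,interpolation=cv2.INTER_CUBIC),alpha=1.4))
E
python3 look.py scene 285 200 140 110 5 pics/a1.png
```

```text
(no output)
```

View pics/a1.png

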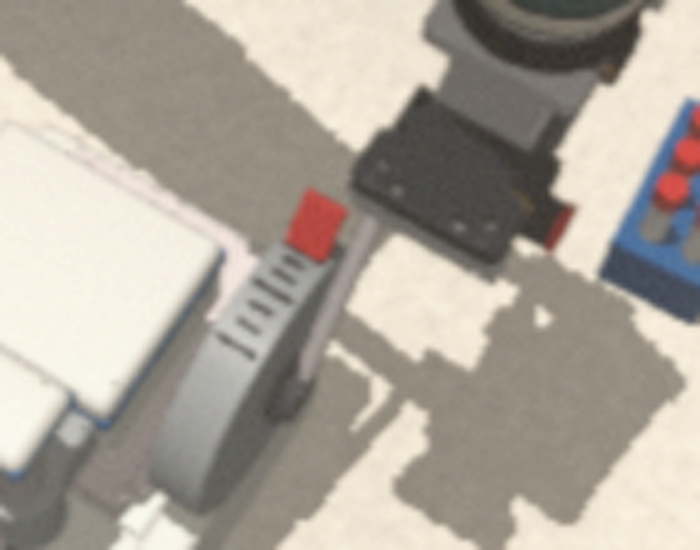

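The open fingers straddle the handle, and the red flag at crop (318,225) is clear of the gripper. Now I'll push the lever up along its arc.

Call:
{"method": "send_rows", "body": {"rows": [[0,0,2,0,0,0],[0,0,2,0,0,0],[2.1,-14.9,5,0,0,0],[2.1,-14.9,9,0,0,0],[2.1,-14.9,7,0,0,0],[2.1,-14.9,5,0,0,0],[2.1,-14.9,4,0,0,0],[2.1,-14.9,2,0,0,0]], "grip": 30}}

```text
time: 3.4
tool_pos: [0.6822, -0.0496, 0.3125]
ee_rot: [-3.141, 0.004, -2.998]
wrist_force: [0.2, 4.0, 3.1]
width: 0.0304
finger_force: 1.7
```

Call:
{"method": "send_rows", "body": {"rows": [[2.1,-14.9,0,0,0,0],[2.1,-14.9,-1,0,0,0],[1.4,-9.9,-2,0,0,0],[0,0,0,0,0,0]]}}

```text
time: 3.73
tool_pos: [0.6871, -0.0923, 0.3041]
ee_rot: [-3.141, -0.004, -3.003]
wrist_force: [-0.1, -0.6, 0.2]
width: 0.0301
finger_force: 0.0
```

Call:
{"method": "send_rows", "body": {"rows": [[0.4,-3,-0.5,0,0,0],[0.4,-3,-0.5,0,0,0],[0,0,0,0,0,0]]}}

```text
time: 3.98
tool_pos: [0.6879, -0.0947, 0.3042]
ee_rot: [3.141, -0.002, -2.999]
wrist_force: [0.2, 1.6, -0.7]
width: 0.03
finger_force: 0.1
```

Call:
{"method": "send_rows", "body": {"rows": [[0.4,-3,-0.5,0,0,0],[0.4,-3,0,0,0,0],[0,0,0,0,0,0]]}}

```text
time: 4.23
tool_pos: [0.6883, -0.0961, 0.3043]
ee_rot: [3.134, -0.002, -2.993]
wrist_force: [-2.5, 10.4, -0.9]
width: 0.0302
finger_force: 5.0
```

Upper stop confirmed: the force rises with the handle within 1 mm of the predicted place. I'll leave the lever and go to the tray tab.

Call:
{"method": "send_rows", "body": {"rows": [[-0.4,5,0,0,0,0],[0,0,20,0,0,0],[0,0,25,0,0,0],[0,10,20,0,0,-0.048],[-13,34,0,0,0,-0.048],[-13,34,0,0,0,-0.048],[-13,34,0,0,0,-0.048],[-13,34,-8,-0.0436,0.002,0]]}}

```text
time: 4.9
tool_pos: [0.6365, 0.0496, 0.3645]
ee_rot: [-3.096, 0.006, 3.087]
wrist_force: [1.0, 0.5, -0.4]
width: 0.0296
finger_force: 0.0
```

Call:
{"method": "send_rows", "body": {"rows": [[-13,34,-9,-0.0436,0.002,0],[-13,34,-9,-0.0436,0.002,0],[-13,34,-9,-0.0436,0.002,0],[-13,34,-9,-0.0436,0.002,0],[-13,34,-9,-0.0436,0.002,0],[-13,34,-9,-0.0436,0.002,0],[-13,34,-9,-0.0436,0.002,0],[-13,34,-9,-0.0436,0.002,0]]}}

```text
time: 5.57
tool_pos: [0.5319, 0.3239, 0.2907]
ee_rot: [-2.747, 0.005, 3.093]
wrist_force: [0.4, 0.6, 0.3]
width: 0.0299
finger_force: 0.0
```

Call:
{"method": "send_rows", "body": {"rows": [[-13,34,-9,-0.0436,0.002,0],[-13,34,-9,-0.0436,0.002,0],[-13,34,-9,-0.0436,0.002,0],[0,0,0,0,0,0],[0,0,0,0,0,0]]}}

```text
time: 5.98
tool_pos: [0.4924, 0.4268, 0.2591]
ee_rot: [-2.613, -0.001, 3.098]
wrist_force: [-0.3, -0.7, 0.5]
width: 0.0297
finger_force: 0.0
```

```bash
python3 look.py top 200 120 220 135 3.6 pics/a2.png
```

```text
(no output)
```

View pics/a2.png

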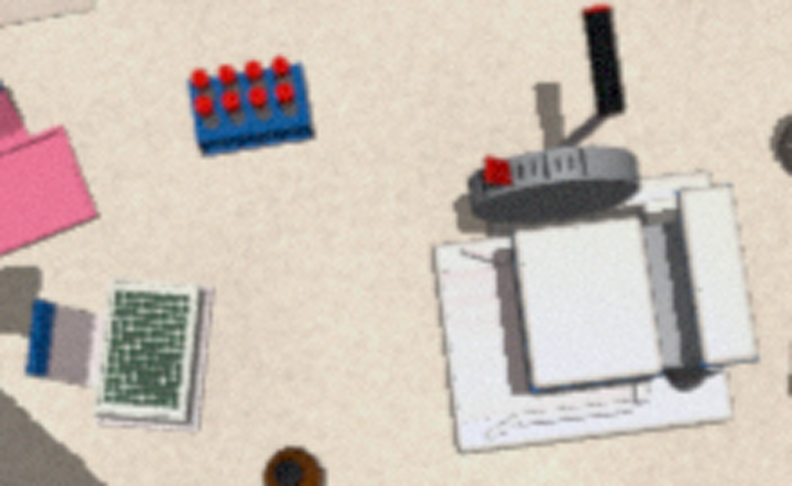

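The lever now stands back with its handle at crop (603,60), the head is up, and the tray is undisturbed at (148,352). Next I'll go down to the tab.

Call:
{"method": "send_rows", "body": {"rows": [[-2,3,-36,0,0,0],[-2,3,-36,0,0,0],[-1,1,-36,0,0,0],[0,0,-37,0,0,0],[0,0,0,0,0,0],[0,0,0,0,0,0]]}}

```text
time: 6.53
tool_pos: [0.489, 0.429, 0.1182]
ee_rot: [-2.615, 0.001, 3.09]
wrist_force: [0.1, 0.1, 0.5]
width: 0.0303
finger_force: 0.0
```

```bash
python3 look.py scene 320 110 130 110 5 pics/a3.png
```

```text
(no output)
```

View pics/a3.png

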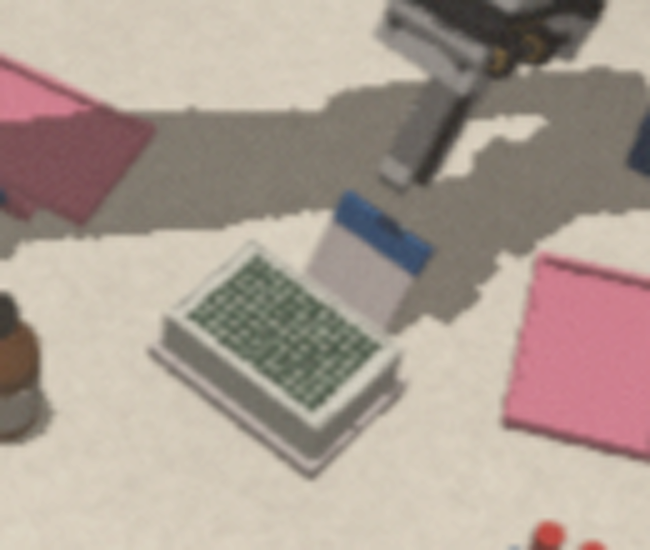

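The open fingers (crop (400,170)) are lined up above the tab. I'll correct the roughly 6 mm normal offset, slide onto the tab and close.

Call:
{"method": "send_rows", "body": {"rows": [[-1,5,-3,0,0,0],[-0.5,-9,-15.4,0,0,0],[-0.5,-9,-15.4,0,0,0],[0,0,0,0,0,0],[0,0,0,0,0,0]]}}

```text
time: 7.0
tool_pos: [0.4872, 0.4188, 0.0864]
ee_rot: [-2.62, 0.004, 3.092]
wrist_force: [-0.5, 0.1, 0.8]
width: 0.0297
finger_force: 0.0
```

Call:
{"method": "send_rows", "body": {"rows": [[-0.3,-9.5,-16.5,0,0,0],[-0.3,-9.5,-16.5,0,0,0],[0,0,0,0,0,0],[0,0,0,0,0,0]]}}

```text
time: 7.33
tool_pos: [0.4863, 0.3999, 0.0525]
ee_rot: [-2.619, 0.003, 3.093]
wrist_force: [0.4, -0.4, -0.6]
width: 0.0304
finger_force: 0.0
```

Call:
{"method": "send_rows", "body": {"rows": [[0,0,0,0,0,0],[0,0,0,0,0,0],[0,0,0,0,0,0],[0,0,0,0,0,0]], "grip": 0}}

```text
time: 7.67
tool_pos: [0.4863, 0.3997, 0.0528]
ee_rot: [-2.618, 0.004, 3.093]
wrist_force: [-1.6, -0.2, 2.7]
width: 0.0076
finger_force: 30.0
```

Call:
{"method": "send_rows", "body": {"rows": [[0,0,4,0,0,0],[0,0,8,0,0,0],[0,0,10,0,0,0],[0,0,10,0,0,0],[0,0,8,0,0,0],[0,0,5,0,0,0],[0,0,0,0,0,0],[0,0,0,0,0,0]]}}

```text
time: 8.33
tool_pos: [0.4861, 0.3997, 0.0967]
ee_rot: [-2.619, 0.002, 3.093]
wrist_force: [0.1, 0.5, -3.0]
width: 0.008
finger_force: 30.0
```

```bash
python3 look.py scene 320 110 130 110 5 pics/a4.png
```

```text
(no output)
```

View pics/a4.png

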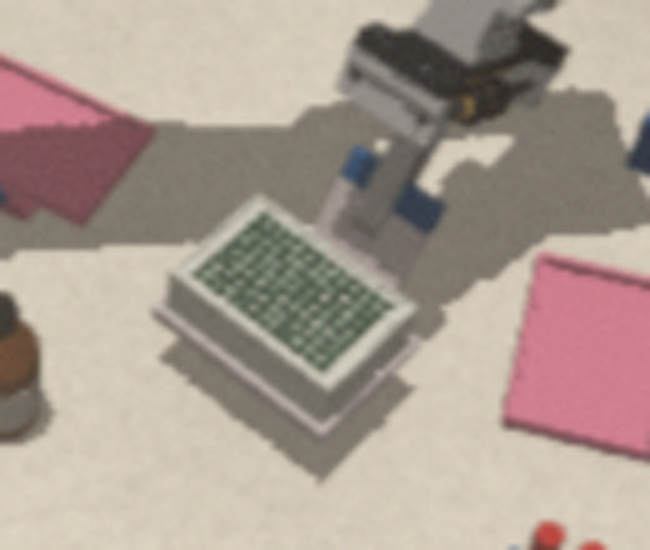

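The tray has lifted level with the plate in place: corners at (155,310), (325,435) and (413,340) with an even shadow. I'll carry it to the mouth of the guides.

Call:
{"method": "send_rows", "body": {"rows": [[0,-10,0,0,0,0.01],[0,-20,0,0,0,0.015],[0,-26,0,0,0,0.015],[-0.3,-26,0,0,0,0.015],[-0.3,-26,0,0,0,0.015],[-0.3,-26,0,0,0,0.015],[-0.3,-26,0,0,0,0.015],[-0.3,-26,0,0,0,0.015]]}}

```text
time: 9.05
tool_pos: [0.4836, 0.212, 0.0954]
ee_rot: [-2.617, -0.0, -3.075]
wrist_force: [0.8, -0.1, -3.4]
width: 0.0078
finger_force: 30.0
```

Call:
{"method": "send_rows", "body": {"rows": [[-0.3,-26,0,0,0,0.015],[-0.3,-26,0,0,0,0.015],[-0.3,-26,0,0,0,0.015],[0,-20,0,0,0,0.015],[0,-15,0,0,0,0.011],[0,-12,0,0,0,0],[0,0,0,0,0,0],[0,0,0,0,0,0]]}}

```text
time: 9.72
tool_pos: [0.4831, 0.0884, 0.0958]
ee_rot: [-2.619, 0.001, -3.006]
wrist_force: [-0.2, 0.2, -3.3]
width: 0.0078
finger_force: 30.0
```

```bash
python3 - <<'E'
from bench import optics,sensors
import cv2
a=optics.snapshot('scene')[150:290,260:420,::-1];b=optics.snapshot('top')[150:255,280:400,::-1]
a=cv2.resize(a,None,fx=3.5,fy=3.5,interpolation=2)[:490,:460]; b=cv2.resize(b,None,fx=2.8,fy=2.8,interpolation=2)
import numpy as np
c=np.zeros((490,800,3),np.uint8); c[:,:460]=a; c[:b.shape[0],464:464+b.shape[1]]=b[:490,:336]
cv2.imwrite('pics/a5.png',cv2.convertScaleAbs(c,alpha=1.3)); print(b.shape,sensors.get_obs()['tool_pos'],sensors.get_obs()['ee_rot'])
E
```

```text
(294, 336, 3) [0.48357052 0.08919038 0.09600626] [-2.61870109e+00  1.57469822e-03 -3.00404428e+00]
```

View pics/a5.png

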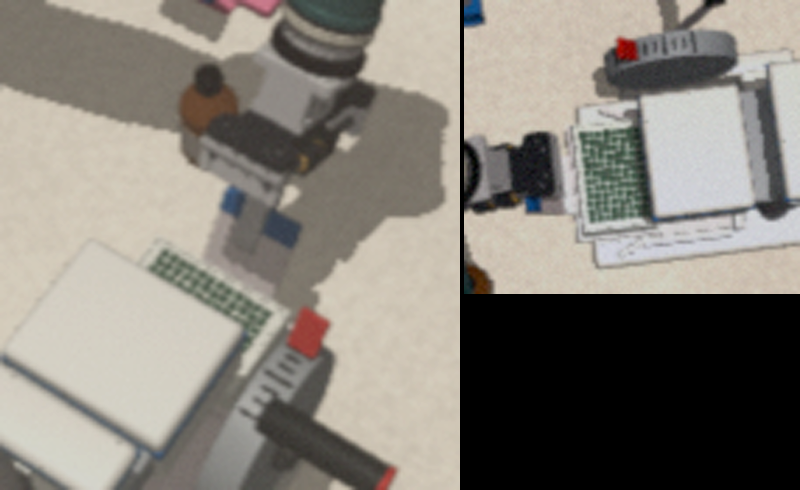

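The tray is level at the mouth, with its rear edge at top crop (575,110) to (581,240). I'll back off 35 mm so it comes down in the flared part, where there is more lateral room, then lower it.

Call:
{"method": "send_rows", "body": {"rows": [[-2,12,0,0,0,0],[-2,12,0,0,0,0],[-0.8,10,0,0,0,0],[0,0,-5,0,0,0],[0,0,-4,0,0,0],[0,0,-3,0,0,0],[0,0,0,0,0,0],[0,0,0,0,0,0]]}}

```text
time: 10.48
tool_pos: [0.4784, 0.1221, 0.0838]
ee_rot: [-2.617, 0.001, -3.005]
wrist_force: [-0.0, -0.4, -3.3]
width: 0.0079
finger_force: 30.0
```

Call:
{"method": "send_rows", "body": {"rows": [[1.4,-9.9,0,0,0,0],[1.4,-9.9,0,0,0,0],[1.4,-9.9,0,0,0,0],[0,0,0,0,0,0]]}}

```text
time: 10.82
tool_pos: [0.4828, 0.0902, 0.0845]
ee_rot: [-2.617, 0.001, -3.007]
wrist_force: [0.0, 0.6, -4.0]
width: 0.008
finger_force: 30.0
```

Call:
{"method": "send_rows", "body": {"rows": [[1.4,-9.9,0,0,0,0],[1.4,-9.9,-0.5,0,0,0],[0,0,-0.5,0,0,0],[0,0,0,0,0,0]]}}

```text
time: 11.15
tool_pos: [0.4855, 0.0721, 0.0831]
ee_rot: [-2.618, 0.002, -3.006]
wrist_force: [-0.7, 0.4, -3.3]
width: 0.008
finger_force: 30.0
```

Call:
{"method": "send_rows", "body": {"rows": [[0,0,-1,0,0,0],[0,0,0,0,0,0],[1.4,-9.9,0,0,0,0],[1.4,-9.9,0,0,0,0],[0,0,0,0,0,0]]}}

```text
time: 11.57
tool_pos: [0.4887, 0.0529, 0.0828]
ee_rot: [-2.618, 0.003, -3.004]
wrist_force: [-1.1, -0.5, 0.9]
width: 0.0078
finger_force: 30.0
```

Call:
{"method": "send_rows", "body": {"rows": [[1.4,-9.9,0,0,0,0],[1.4,-9.9,0,0,0,0],[0,0,0,0,0,0],[0,0,0,0,0,0]]}}

```text
time: 11.9
tool_pos: [0.4915, 0.0331, 0.0828]
ee_rot: [-2.617, 0.002, -3.005]
wrist_force: [-2.8, -1.1, 1.7]
width: 0.0081
finger_force: 30.0
```

Call:
{"method": "send_rows", "body": {"rows": [[0,0,0,0,0,0],[0,0,0,0,0,0],[0,0,0,0,0,0]], "grip": 30}}

```text
time: 12.15
tool_pos: [0.4916, 0.0336, 0.0821]
ee_rot: [-2.618, 0.002, -3.004]
wrist_force: [-0.4, -0.0, -0.1]
width: 0.0246
finger_force: 0.0
```

Released. I'll withdraw along the tab, tilt a little further back, close the fingers and push the tab from the front. A gripped push would bring the gripper body too close to the head.

Call:
{"method": "send_rows", "body": {"rows": [[-1.2,8.7,15.2,0,0,0],[-1.2,8.7,15.2,0,0,0],[-1.2,8.7,15.2,0,0,0],[-1.2,8.7,15.2,0,0,0],[-0.8,6,0,-0.0865,-0.012,0],[-0.8,6,0,-0.0865,-0.012,0],[-0.8,0,0,-0.0865,-0.012,0],[0,0,0,0,0,0]], "grip": 30}}

```text
time: 12.82
tool_pos: [0.483, 0.0819, 0.1401]
ee_rot: [-2.353, -0.004, -3.0]
wrist_force: [-0.8, -0.1, -1.5]
width: 0.0301
finger_force: 0.0
```

Call:
{"method": "send_rows", "body": {"rows": [[0,0,-15,0,0,0],[0,0,-15,0,0,0],[0,0,-15,0,0,0],[0,0,-15,0,0,0],[0,0,0,0,0,0]], "grip": 0}}

```text
time: 13.23
tool_pos: [0.4819, 0.0785, 0.079]
ee_rot: [-2.355, -0.005, -3.005]
wrist_force: [-1.0, -0.4, 0.2]
width: 0.0015
finger_force: 0.0
```

Call:
{"method": "send_rows", "body": {"rows": [[3.5,-10,0,0,0,0],[1.5,-10,0,0,0,0],[1.1,-8,0,0,0,0],[1.1,-8,0,0,0,0],[1.1,-8,0,0,0,0],[0,0,0,0,0,0]], "grip": 0}}

```text
time: 13.73
tool_pos: [0.4925, 0.0344, 0.0838]
ee_rot: [-2.355, 0.003, -3.006]
wrist_force: [-0.1, -0.3, -0.3]
width: 0.0008
finger_force: 0.0
```

Call:
{"method": "send_rows", "body": {"rows": [[0.7,-5,0,0,0,0],[0.4,-3,0,0,0,0],[0,0,0,0,0,0]]}}

```text
time: 13.98
tool_pos: [0.4936, 0.0277, 0.0833]
ee_rot: [-2.356, 0.002, -3.004]
wrist_force: [-0.6, 0.5, -0.2]
width: 0.0001
finger_force: 0.0
```

Call:
{"method": "send_rows", "body": {"rows": [[0.4,-3,-1,0,0,0],[0.3,-2,0,0,0,0],[0,0,0,0,0,0]]}}

```text
time: 14.23
tool_pos: [0.494, 0.0241, 0.0814]
ee_rot: [-2.359, 0.002, -3.003]
wrist_force: [-2.1, 4.4, -0.4]
width: 0.0004
finger_force: 2.1
```

Call:
{"method": "send_rows", "body": {"rows": [[0.3,-2,0,0,0,0],[0.3,-2,0,0,0,0],[0,0,0,0,0,0]]}}

```text
time: 14.48
tool_pos: [0.4951, 0.0224, 0.0814]
ee_rot: [-2.363, 0.004, -3.002]
wrist_force: [-2.8, 13.2, 1.9]
width: 0.0005
finger_force: 5.3
```

Contact force is rising at the predicted home position. I'll back away and look.

Call:
{"method": "send_rows", "body": {"rows": [[-0.5,4,0,0,0,0],[-1.4,10,0,0,0,0],[-3,20,10,0,0,0],[-3,20,30,0,0,0],[0,20,35,0,0,0],[0,0,35,0,0,0],[0,0,35,0,0,0],[0,0,0,0,0,0]]}}

```text
time: 15.15
tool_pos: [0.4895, 0.0945, 0.2352]
ee_rot: [-2.357, 0.016, -3.004]
wrist_force: [0.4, 0.7, 2.0]
width: 0.0005
finger_force: 0.0
```

```bash
python3 - <<'E'
from bench import optics,sensors
import cv2,numpy as np
from h import *
pip=[.5093,-.1001,-1.4324]
ims={}
for n in('scene','top'):
    im=optics.snapshot(n)[:,:,::-1]; cv2.imwrite(f'pics/full_{n}.png',im); ims[n]=im
# predicted pixels, tray home: tab top corners, tray rear corners
T=W(pip,[(-.01-.1013,.035,.098),(-.01-.1013,-.035,.098),(-.01-.049,.07,.042),(-.01-.049,-.07,.042)])
for n in ims: print(n,((proj(n,T)-{'scene':(270,170),'top':(280,140)}[n]+.5)*{'scene':3.4,'top':3}[n]-.5).round(0).tolist())
a=cv2.resize(ims['scene'][170:290,270:400],None,fx=3.4,fy=3.4,interpolation=2); b=cv2.resize(ims['top'][140:250,280:395],None,fx=3,fy=3,interpolation=2)
c=np.zeros((408,442+345+4,3),np.uint8); c[:,:442]=a; c[:330,446:446+345]=b
cv2.imwrite('pics/a6.png',cv2.convertScaleAbs(c,alpha=1.3))
E
```

```text
scene [[197.0, 239.0], [126.0, 198.0], [198.0, 339.0], [59.0, 254.0]]
top [[144.0, 184.0], [152.0, 248.0], [186.0, 157.0], [202.0, 280.0]]
```

View pics/a6.png

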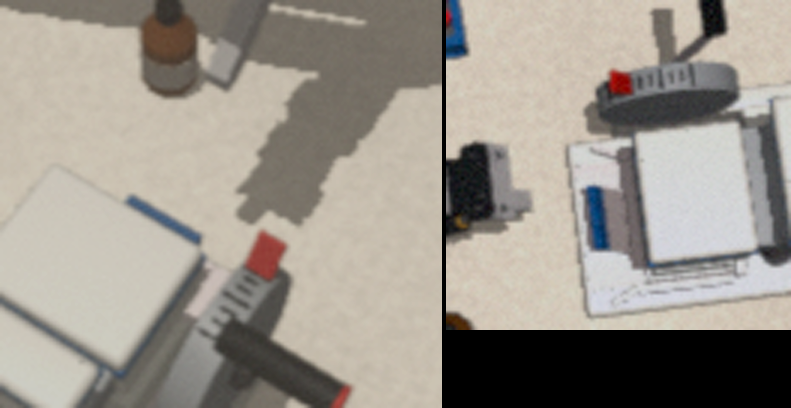

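The tray is home by eye: the tab top in the scene crop runs (128,197) to (202,239), and I predicted (126,198) to (197,239). As a second check I'll compare blue-band centroids before and after, and plan the lever pull in the same script.

```bash
python3 - <<'E'
from h import *
import cv2
def cen(f,box,th=25):
    im=cv2.imread(f).astype(int); x0,y0,x1,y1=box; s=im[y0:y1,x0:x1]; m=(s[...,0]-s[...,2]>th)
    w=(s[...,0]-s[...,2])*m; yy,xx=np.mgrid[y0:y1,x0:x1]; return np.array([(w*xx).sum()/w.sum(),(w*yy).sum()/w.sum()]),m.sum()
a,na=cen('pics/top0.png',(204,195,222,232)); b,nb=cen('pics/full_top.png',(322,195,335,228))
print(a,na,b,nb)
# band centre: distance u below tab top, fit u on the initial picture -> offset
tr=[.4816,.3062,-1.618]; pip=[.5093,-.1001,-1.4324]
P0=W(tr,[(-.0985,0,.0632)]); P1=W(pip,[(-.01-.0985,0,.0932)])
p0=proj('top',P0)[0];p1=proj('top',P1)[0]
print('init meas-pred',(a-p0).round(2),'home meas-pred',(b-p1).round(2))
E
```

```text
[210.58564743 213.37472699] 113 [329.9116447 212.0947897] 101
init meas-pred [ 0.71 -0.23] home meas-pred [0.04 0.33]
```

Call:
{"method": "send_rows", "body": {"rows": [[0,-5,-35,0,0,0],[0,-5,-35,0,0,0],[0,-5,-35,0,0,0],[0,0,-35,0,0,0],[0,0,-22,0,0,0],[1.5,-15,-4,0,0,0],[1.5,-15,0,0,0,0],[0,0,0,0,0,0]]}}

```text
time: 15.92
tool_pos: [0.4873, 0.0455, 0.058]
ee_rot: [-2.353, -0.006, -3.006]
wrist_force: [-0.3, 0.7, -0.4]
width: 0.0004
finger_force: 0.0
```

Call:
{"method": "send_rows", "body": {"rows": [[0.5,-8,-1,0,0,0],[0.5,-6,0,0,0,0],[0.4,-4,0,0,0,0],[0,0,0,0,0,0]]}}

```text
time: 16.25
tool_pos: [0.4913, 0.0296, 0.0602]
ee_rot: [-2.356, 0.002, -3.005]
wrist_force: [-0.1, -0.4, 0.1]
width: 0.0005
finger_force: 0.0
```

Call:
{"method": "send_rows", "body": {"rows": [[0,0,8,0,0,0],[0.7,-5,0,0,0,0],[0.5,-4,0,0,0,0],[0,0,0,0,0,0]]}}

```text
time: 16.58
tool_pos: [0.4927, 0.0207, 0.0685]
ee_rot: [-2.356, 0.003, -3.004]
wrist_force: [-0.5, -0.1, 0.6]
width: 0.0005
finger_force: 0.0
```

Call:
{"method": "send_rows", "body": {"rows": [[0.4,-3,0,0,0,0],[0,0,0,0,0,0]]}}

```text
time: 16.75
tool_pos: [0.4928, 0.0177, 0.0679]
ee_rot: [-2.356, 0.002, -3.004]
wrist_force: [0.2, -0.1, -0.4]
width: 0.0005
finger_force: 0.0
```

Call:
{"method": "send_rows", "body": {"rows": [[0.4,-3,0,0,0,0],[0,0,0,0,0,0]]}}

```text
time: 16.92
tool_pos: [0.4933, 0.0161, 0.0674]
ee_rot: [-2.359, 0.002, -3.003]
wrist_force: [-0.9, 4.0, -1.0]
width: 0.0004
finger_force: 2.0
```

Call:
{"method": "send_rows", "body": {"rows": [[0.4,-3,0,0,0,0],[0.4,-3,0,0,0,0],[0,0,0,0,0,0],[0,0,0,0,0,0]]}}

```text
time: 17.25
tool_pos: [0.4944, 0.0147, 0.0665]
ee_rot: [-2.368, 0.005, -3.001]
wrist_force: [-4.9, 20.1, 2.2]
width: 0.0007
finger_force: 8.8
```

That is a firm stop: 20 N with almost no movement, so the tray is home. Now back to the lever.

Call:
{"method": "send_rows", "body": {"rows": [[-0.5,4,0,0,0,0],[-1.4,10,0,0,0,0],[-3,20,10,0,0,0],[-3,20,30,0,0,0],[0,0,35,0,0,0],[0,0,35,0.097,0.0135,0],[0,0,35,0.097,0.0135,0],[0,0,35,0.097,0.0135,0]]}}

```text
time: 17.92
tool_pos: [0.4857, 0.0639, 0.2496]
ee_rot: [-2.653, 0.001, -3.002]
wrist_force: [1.5, 0.1, 0.4]
width: 0.0002
finger_force: 0.0
```

Call:
{"method": "send_rows", "body": {"rows": [[0,0,35,0.097,0.0135,0],[10,0,35,0.097,0.0135,0],[15,0,35,0.097,0.0135,0],[25,-15,20,0.097,0.0135,0],[25,-20,0,0.097,0.0135,0],[25,-20,0,0,0,0],[25,-20,0,0,0,0],[25,-20,0,0,0,0]], "grip": 50}}

```text
time: 18.58
tool_pos: [0.637, -0.0341, 0.3727]
ee_rot: [-3.139, -0.0, -3.007]
wrist_force: [-0.1, -0.2, -0.2]
width: 0.0485
finger_force: 0.0
```

Call:
{"method": "send_rows", "body": {"rows": [[25,-20,0,0,0,0],[20,-20,0,0,0,0],[0,0,0,0,0,0],[0,0,0,0,0,0]]}}

```text
time: 18.92
tool_pos: [0.6818, -0.0732, 0.3697]
ee_rot: [-3.141, -0.005, -3.007]
wrist_force: [0.2, 0.4, -0.1]
width: 0.0501
finger_force: 0.0
```

Call:
{"method": "send_rows", "body": {"rows": [[6,-20,0,0,0,0],[0,0,0,0,0,0],[0,0,-17,0,0,0],[0,0,-17,0,0,0],[0,0,-17,0,0,0],[0,0,-16,0,0,0],[0,0,0,0,0,0]]}}

```text
time: 19.5
tool_pos: [0.6851, -0.09, 0.3026]
ee_rot: [3.141, -0.005, -3.004]
wrist_force: [1.3, 0.3, -0.5]
width: 0.0503
finger_force: 0.0
```

Call:
{"method": "send_rows", "body": {"rows": [[0,0,0,0,0,0],[0,0,0,0,0,0],[0,0,0,0,0,0]], "grip": 28}}

```text
time: 19.75
tool_pos: [0.6873, -0.0914, 0.3085]
ee_rot: [-3.138, 0.004, -3.004]
wrist_force: [-0.1, 0.3, 0.6]
width: 0.0331
finger_force: 0.0
```

Call:
{"method": "send_rows", "body": {"rows": [[-0.7,5,0,0,0,0],[-1.4,10,0,0,0,0],[-1.4,10,0,0,0,0],[-1.4,10,0,0,0,0],[-1.4,10,-1,0,0,0],[-1.4,10,-1,0,0,0],[-1.4,10,-2,0,0,0],[-1.4,10,-3,0,0,0]], "grip": 28}}

```text
time: 20.42
tool_pos: [0.6765, -0.0155, 0.2989]
ee_rot: [-3.14, 0.001, -3.004]
wrist_force: [0.7, -2.7, 1.9]
width: 0.028
finger_force: 1.3
```

Call:
{"method": "send_rows", "body": {"rows": [[-1.4,10,-4,0,0,0],[-1.4,10,-4,0,0,0],[-1.4,10,-5,0,0,0],[-0.9,6.5,-4,0,0,0],[0,0,0,0,0,0],[0,0,0,0,0,0]]}}

```text
time: 20.92
tool_pos: [0.6711, 0.0209, 0.2807]
ee_rot: [-3.141, -0.001, -3.003]
wrist_force: [0.1, 0.0, -0.3]
width: 0.0278
finger_force: 0.0
```

All ten picture views are used, so from here I'll measure in code. I'll fit the pointer and lever angles by segmenting the red flag and the black handle; the handle at the upper stop calibrates the bias.

```bash
cat > ang.py <<'E'
from h import *
import cv2
from itertools import product
from scipy.optimize import minimize_scalar
PIP=[.5093+.00015*-1,-.1001+.0011,-1.4324]
def frame(q,r,y):  # box/cyl points: tangential, y, radial
    e=d(q); t=np.array([-e[2],0,e[0]]); return lambda a,b,c: np.array([-.02,y,.15])+t*a+np.array([0,b,0])+e*(r+c)
def hullmask(n,pts,S=8):
    p=proj(n,W(PIP,pts)); o=np.floor(p.min(0))-2; h=cv2.convexHull(((p-o+.5)*S).astype(np.float32)).astype(np.int32)
    w=np.ceil((p.max(0)-o+4)*S).astype(int); m=np.zeros((w[1],w[0]),np.uint8); cv2.fillConvexPoly(m,h,1)
    M_=cv2.moments(m,True); return np.array([M_['m10'],M_['m01']])/M_['m00']/S+o-.5+.5/S
def flag(n,q):
    f=frame(q,.106,.113); return hullmask(n,[f(a,b,c) for a,b,c in product((-.0035,.0035),(-.011,.011),(-.03,0))])
def handle(n,q):
    f=frame(q,.15,.178); th=np.linspace(0,2*np.pi,24); return hullmask(n,[f(.012*np.cos(t),b,.012*np.sin(t)) for t in th for b in(-.047,.038)])
def cen(im,kind,guess,R=16):
    im=im.astype(int); b,g,r=im[...,0],im[...,1],im[...,2]; x,y=guess.round().astype(int)
    w=np.clip(r-np.maximum(g,b)-20,0,60)*1. if kind=='red' else np.clip(60-im.max(2),0,30)*1.
    if kind=='hand': w=np.maximum(w,np.clip(r-np.maximum(g,b)-20,0,30))
    m=np.zeros_like(w); m[y-R:y+R+1,x-R:x+R+1]=1; w=w*m
    k,l,s,_=cv2.connectedComponentsWithStats((w>8).astype(np.uint8)); 
    i=1+np.argmax(s[1:,4]); w=w*(l==i); yy,xx=np.indices(w.shape); return np.array([(w*xx).sum(),(w*yy).sum()])/w.sum(), s[i,4]
def fit(im,n,fun,kind,q0,R,off=0):
    c,a=cen(im,kind,fun(n,q0),R)
    s=minimize_scalar(lambda q:np.sum((fun(n,q)+off-c)**2),bounds=(q0-.4,q0+.4),method='bounded')
    return c,a,s.x,c-fun(n,s.x)-off
E
python3 - <<'E'
from ang import *
for n in('scene','top'):
    for tag in('0','full'):
        im=cv2.imread(f'pics/{n}0.png' if tag=='0' else f'pics/full_{n}.png')
        c,a,q,r=fit(im,n,flag,'red',.91,9); print(n,tag,'flag',c.round(2),a,round(q,3),r.round(2),'px/rad',((flag(n,.96)-flag(n,.86))/.1).round(1))
        q0=.93 if tag=='0' else 0
        c,a,q,r=fit(im,n,handle,'hand',q0,20); print(n,tag,'handle',c.round(2),a,round(q,3),r.round(2),'vs model',(c-handle(n,q0)).round(2))
E
```

```text
scene 0 flag [347.74 244.66] 108 0.892 [0.12 0.07] px/rad [ 14.8 -13.1]
scene 0 handle [381.8 237.4] 243 0.939 [1.24 1.17] vs model [1.42 1.01]
scene full flag [347.74 244.68] 109 0.895 [0.08 0.15] px/rad [ 14.8 -13.1]
scene full handle [351.69 278.62] 370 -0.005 [0.26 0.14] vs model [0.12 0.43]
top 0 flag [337.53 167.06] 58 0.88 [0.18 0.37] px/rad [-24.7   7.6]
top 0 handle [322.3  144.18] 209 0.91 [-0.05 -0.07] vs model [ 0.73 -0.4 ]
top full flag [337.53 167.08] 60 0.88 [0.19 0.39] px/rad [-24.7   7.6]
top full handle [367.19 136.21] 210 -0.001 [-0.12  0.02] vs model [-0.07 -0.03]
```

Call:
{"method": "send_rows", "body": {"rows": [[-0.7,5,-1.5,0,0,0],[-0.7,5,-1.5,0,0,0],[0,0,0,0,0,0],[0,0,0,0,0,0]]}}

```text
time: 21.25
tool_pos: [0.67, 0.0294, 0.2781]
ee_rot: [-3.14, -0.001, -3.005]
wrist_force: [-0.3, -2.0, -2.0]
width: 0.0282
finger_force: 1.2
```

```bash
cat > uq.py <<'E'
from bench import sensors
import numpy as np
o=sensors.get_obs(); p=o['tool_pos']; u=(p[:2]-[.6828,-.0547])@[.138,-.990]; uh=u+o['width']/2-.012
print(p.round(4),'w',o['width'],'u',u.round(4),'q',(.26-np.arcsin(uh/.15)).round(3))
E
python3 uq.py
```

```text
[0.67   0.0294 0.2781] w 0.028192672545261383 u -0.085 q 0.846
```

Call:
{"method": "send_rows", "body": {"rows": [[-0.3,2.5,-1,0,0,0],[-0.3,2,-1,0,0,0],[0,0,0,0,0,0],[0,0,0,0,0,0]]}}

```text
time: 21.58
tool_pos: [0.6695, 0.0334, 0.2764]
ee_rot: [-3.139, -0.0, -3.006]
wrist_force: [0.6, -4.7, -4.4]
width: 0.0278
finger_force: 2.4
```

```bash
python3 uq.py
```

```text
[0.6695 0.0334 0.2764] w 0.02783143444036158 u -0.089 q 0.88
```

Call:
{"method": "send_rows", "body": {"rows": [[0,0,0,0,0,0],[0,0,0,0,0,0],[0,0,0,0,0,0],[0,0,20,0,0,0],[0,0,25,0,0,0],[0,0,30,0,0,0],[0,0,30,0,0,0]], "grip": 50}}

```text
time: 22.17
tool_pos: [0.6691, 0.0351, 0.3836]
ee_rot: [-3.141, 0.001, -3.003]
wrist_force: [1.4, -0.5, 1.4]
width: 0.0501
finger_force: 0.0
```

Call:
{"method": "send_rows", "body": {"rows": [[-30,20,0,0,0,0],[-30,25,0,0,0,0],[-30,25,0,0,0,0],[-30,25,0,0,0,0],[-30,25,0,0,0,0],[-30,25,0,0,0,0],[-30,25,0,0,0,0],[-30,25,0,0,0,0]]}}

```text
time: 22.83
tool_pos: [0.4275, 0.2306, 0.3831]
ee_rot: [-3.141, 0.003, -3.004]
wrist_force: [0.0, 0.4, 0.5]
width: 0.0502
finger_force: 0.0
```

```bash
python3 - <<'E'
from ang import *
for n in('scene','top'):
    im=optics.snapshot(n)[:,:,::-1].copy(); cv2.imwrite(f'pics/end_{n}.png',im)
    c,a,q,r=fit(im,n,flag,'red',.89,9); print(n,'flag',c.round(2),a,round(q,3))
    c,a,q,r=fit(im,n,handle,'hand',.88,20); print(n,'handle',c.round(2),a,round(q,3),r.round(2))
im=cv2.imread('pics/end_top.png').astype(int)[195:228,322:335]; w=np.clip(im[...,0]-im[...,2],0,None)*((im[...,0]-im[...,2])>25); yy,xx=np.mgrid[195:228,322:335]; print('tab',(w*xx).sum()/w.sum(),(w*yy).sum()/w.sum())
E
```

```text
scene flag [347.73 244.68] 108 0.893
scene handle [380.68 238.03] 247 0.898 [0.92 0.96]
top flag [337.54 167.09] 61 0.881
top handle [323.72 143.79] 208 0.88 [ 0.19 -0.05]
tab 329.93908153701966 211.99562636676038
```

Lever and pointer agree within about 0.01 rad in both views, and the tray has not moved. Handing in.

```bash
python3 -c "
from bench import ticket; print(ticket.close_job())"
```

```text
the job is handed in; nothing more can be done
None
```

The job is handed in, with no verdict returned: the tray is firmly against the back stop, the lever is within about 0.01 rad of the red pointer by my measurement and let go, and the pointer is unmoved. I did not re-check the bystanders at the end, but nothing in the moves or force readings pointed to contact with them.

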